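Bring the hanging hopper over the storage crock and calm its swing

TASK

Take the rail trolley by its pull tab and draw it along the rail so that the hanging hopper slides off its parking ledge, then bring the hopper's spout over the middle of the open crock below. The hopper swings for minutes if left alone: calm it by moving the trolley only, never by touching the hopper or its balance weight, without wild swings and without knocking it back into the ledge. Keep the spout still over the crock for a good three seconds, then let go of the tab and leave the hopper hanging there at rest.

Things in the scene. Friction and masses are not known exactly. Their poses are not given: they have to be found in the camera images.
- rail: Fixed rail stand: a round aluminium bar (diameter 18 mm) along its y axis, its axis 310 mm above the counter, on two white square posts 460 mm either side of the middle. Origin on the counter under the bar's middle; x level, across the bar and away from the robot (turned up to 0.1 rad), y along the bar to the robot's left, z up.
- trolley (a joint): Position (m) of the trolley along the bar: rail y of its middle and of the hopper's pivot; end stops at -0.36 and 0.27. Grey 36 x 70 x 44 mm block round the bar, 0.4 kg; slides with 1.5 N friction plus 2 N per m/s and stays where it is left. The pivot lies 65 mm beyond the bar (rail x = 0.065) at the bar's height.
- tab (a point): Top middle of the trolley's aluminium pull tab: upright block 40 mm along rail x, 24 mm along rail y, 55 mm high, top 340 mm above the counter, 75 mm from the bar's axis on the robot's side. Pinch it from above across its 24 mm; an 18 mm wide arm joins its lower end to the trolley, the arm's top 50 mm below the tab's top.
- hanger (a joint): Swing angle (rad) about the pivot (axis along rail x): 0 plumb, positive with the spout towards rail +y. Almost undamped, angle'' = -w^2 (angle + a/g) for pivot acceleration a along +y; w 3.7 rad/s nominal, period 1.7 s (1.3 to 2.1 with fill). Parked at 0.40 at the start, spout on the ledge; drawing the trolley to -y drags it off the edge, where it drops free at about 0.29 and swings.
- hopper: Hanging hopper: aluminium drum of diameter 112 mm narrowing to a spout, white lid; 0.7 kg nominal (0.9 to 1.25 of that), centre of mass 95 mm below the pivot, lid top 56 mm below it. One rigid pendulum with hanger bars and balance weight, inertia about the pivot 0.0133 kg m2. Origin on the pivot, z up along the hanger, x along rail x.
- spout (a point): Middle of the lower end of the hopper's spout (spout diameter 22 mm), 190 mm below the pivot along the hanger; 120 mm above the counter when plumb.
- weight: Dark steel balance weight, a disc of diameter 62 mm and 18 mm thick, 0.4 kg, on a stem above the pivot (centre 120 mm above it); swings with the hopper. Its frame's origin is on the pivot.
- ledge: Parking ledge: a wooden board on a white bracket, 70 mm along rail x, 140 mm along rail y, top 131 mm above the counter, at the left end of the rail stand, spanning rail y from 0.235 to 0.375. Fixed to the stand; its frame equals the rail's frame.
- ledge_edge (a point): Middle of the ledge's top edge on the side of the rail's middle (rail y = 0.235), where the spout drops off.
- crock: Open white storage crock standing on the counter under the hopper's path (straight below the line of the pivots): outer diameter 100 mm, wall 5 mm, 85 mm high, two small side handles. Origin at the middle of its underside. Fixed.
- crock_rim (a point): Centre of the crock's open mouth, at its rim, 85 mm above the counter; 35 mm below the plumb spout.
Things that resemble listed ones, but are neither listed nor needed, are in the scene too. There is more than one size of the crock; the one meant has the size given above.

How it is judged (in metres and radians):
On the way, in this order (a step that is already met when the one before it is completed fails the run):
1. the spout is clear of the parking ledge, by 30 mm or more (y of spout in the frame of rail below 0.195 m), for 0.1 s.
2. the spout is kept over the middle of the crock, nearly still, for 3 s (horizontal distance between spout and crock_rim below 0.018 m and value of joint hanger between -0.09 and 0.09 rad and velocity of joint hanger between -0.3 and 0.3 rad/s and velocity of joint trolley between -0.08 and 0.08 m/s), for 3 s.
At the end, for the whole second after the job is handed in: The spout hangs within 18 mm (horizontally) of the centre of the crock's mouth, the hanger within 0.09 rad of plumb and swinging slower than 0.3 rad/s, the trolley at rest and let go (all of step 2); the robot touches nothing.
It fails at once if the robot touches the hopper or the balance weight (contact force between any of the arm, the fingers and hopper above 0.5 N or contact force between any of the arm, the fingers and weight above 0.5 N).
It fails at once if the hopper swings wildly (more than 0.65 rad from plumb) (value of joint hanger above 0.65 rad or value of joint hanger below -0.65 rad).
It fails at once if the free-hanging hopper is knocked against the ledge (contact force between hopper and ledge above 0.5 N and value of joint hanger below 0.15 rad).
It also fails if it takes over 48 s, if anything falls off the work surface, if the arm or the gripper's body presses on something with over 40 N, if the wrist force passes 120 N, or if a joint passes its speed limit or range.

ROBOT

A 7-joint arm with a two-finger parallel gripper is mounted at the origin on the work surface. World frame = base frame: x ahead of the robot, y to its left, z up, the work surface at z = 0. Lengths are in m, angles in degrees, forces in N, time in s.
With the tool pointing down it reaches from about 0.425 to 0.825 m from the base axis. Payload 3.6 kg.
Tool frame: the origin (TCP) lies at the centre of the arm's flange, where the gripper is bolted on; the fingertips stand 186 mm ahead of it and the grasp point (between the pads) lies 167 mm ahead of it; z points along the fingers, y is the line along which they close (so a half turn about z gives the same grasp; the last joint's range is limited). The gripper opens to 93 mm and grips with 3 to 60 N. Pads are 15 mm wide; open, the fingers measure 128 mm over their backs; the gripper's body (75 mm by 188 mm) begins 65 mm behind the grasp point.
Start: joints at [-66.606, 35.231, -0.722, 81.555, 0.464, 63.22, -2.315], TCP at [0.274, 0.59, 0.405] pointing down, gripper open.
Joint ranges: [-178.69, 178.69], [-17.37, 117.87], [-77.05, 75.6], [15.02, 138.74], [-78.02, 258.01], [0.78, 113.62], [-162.83, 162.83]. Speed limits (degrees/s): [159.86, 159.86, 180, 180, 180, 180, 180].

INTERFACE

Orientations are given as [roll, pitch, yaw] about the fixed x, y, z axes, in that order (R = Rz(yaw) Ry(pitch) Rx(roll)).
In Python, from station import ctrl, viewer, job gives the robot as it stands.
- The arm moves only by the tool servo_tool, never from a script. Its argument "deltas" is a list of rows, each an object with "travel": the shift along the tool's x, y, z in cm, a list of three; "yaw": the turn about the tool's z in degrees; "hand": the opening, from -1 (shut) to 1 (fully open). In form: [{"travel": [tx, ty, tz], "yaw": yaw, "hand": hand}, ...]. A call has exactly 8 rows; each row is the pose to reach, as a shift and turn from the pose commanded when the call began, along the tool's axes at that moment; what a row does not reach only later rows make up. A row lasts 1/8 s, in which the tool goes at most 62.5 mm and 10.7 degrees, less where a joint would pass 70% of its speed; a pose out of reach is approached as far as the arm can. A call with a gripper value outside its range is refused whole. The fingers move at their own pace and stop on an object; "squeeze" is the grip in N (left out, the last holds). Time passes only in rows, so rows that repeat a pose let the fingers close, or fill a call up. It gives the time, the measured TCP pose, the force, the opening and the grip force at its end, in the units of the state.
- ctrl.observe(): the state, without advancing time (a new reading comes with each control period).
- viewer.read_camera(name): name is "scene" or "top"; returns (picture, depth): 400x640x3 uint8, red, green, blue; 400x640 float32, m along the optical axis (not along the pixel's ray), 0 where there is no reading.
- viewer.camera_params(name): a dict with "K" (3x3 intrinsics, pixels), "R" (3x3) and "t" (3): a world point X has camera coordinates R X + t. Camera axes: x right, y down, z forward; pixel columns grow to the right and rows downward; lengths in m; the calibration is good to about 2 mm. A picture is of the moment at which its call begins. camera_params takes no time and is no camera call.
- job.job_done(): hands the job in; it is judged then, once.
The state is a dict: "clock": time; "q": joint angles; "joint_vel": joint speeds; "joint_efforts": joint torques, N m; "eef_pos": TCP position; "eef_rot": TCP orientation; "ft_force": force on the tool from outside, world axes, zero at the start; "moment": the same for the moment, N m; "gripper_width": finger opening in m; "grasp_force": force on a finger pad.
Only numpy, scipy, OpenCV 4.12 (cv2) and the standard library are available. Lean on these libraries where they do the work, as an engineer would, in place of code of your own. Each camera call takes 0.05 s, during which the arm holds its last target. There are 200 camera calls.

## Working session

There is one attempt and no reset: what is moved stays moved. The work goes in short steps, Python scripts to look and compute and a tool call to move; the robot and the scene stay as the last step left them, time stands still between calls to the robot, and variables do not carry over. Pictures are saved under pics/ and viewed, at most 10 in all, crops included, and the job is handed in when it is done.

Besides the shell and the picture viewer there is one more tool, called after "Emit:" in YAML: its name, and indented under it one key for each argument. servo_tool: Moves the arm, as the interface text tells. Its arguments: {"type":"object","properties":{"deltas":{"type":"array"},"squeeze":{"type":"number"}},"required":["deltas"]}

```bash
mkdir -p pics
python3 - <<'E'
from station import ctrl, viewer, job
import cv2,numpy as np
s=ctrl.observe(); print(s['clock'],s['eef_pos'],s['eef_rot'],s['gripper_width'])
for n in ("scene","top"):
    p,d=viewer.read_camera(n); cv2.imwrite(f"pics/{n}0.png",p[...,::-1]); np.savez(f"{n}0.npz",p=p,d=d,**viewer.camera_params(n))
    c=viewer.camera_params(n); print(n,c['K'].tolist(),c['R'].round(3).tolist(),c['t'])
E
```

```text
0.0 [0.27365024 0.58925826 0.40357826] [-1.79854816e+02  2.22224109e-03  1.55092951e+02] 0.09260954996535897
scene [[363.6990460320558, 0.0, 317.9921290697082], [0.0, 363.6990460320558, 197.399736893851], [0.0, 0.0, 1.0]] [[0.992, 0.124, 0.016], [0.114, -0.84, -0.531], [-0.052, 0.529, -0.847]] [-0.53100984  0.05815752  0.97123873]
top [[427.08133349343257, 0.0, 324.8643027888575], [0.0, 427.08133349343257, 204.4423143695237], [0.0, 0.0, 1.0]] [[0.003, -1.0, -0.009], [-0.983, -0.002, -0.182], [0.182, 0.009, -0.983]] [0.0067589  0.55618024 1.19843923]
```

View pics/scene0.png

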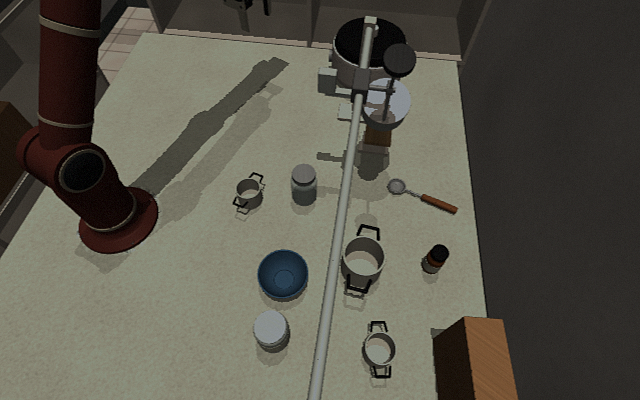

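View pics/top0.png

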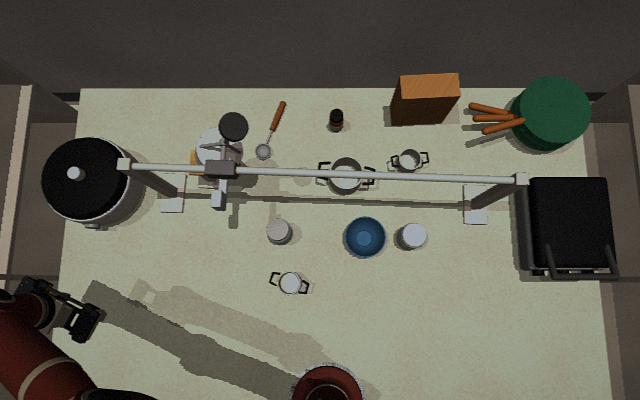

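Top view: bar runs (124,164)–(520,181), trolley (220,170), tab near (219,200), hopper (215,145). Crock candidates: (346,176) large, with smaller ones at (409,160) and (290,283). The blue bowl at (365,237) is not one. By description it should be the large one; I'll check its size and the tab in close crops.

```bash
cat > h.py <<'E'
import numpy as np,cv2
def load(f):
    return np.load(f)
def plane(c,u,v,h):
    "pixel -> world point on plane z=h"
    R,t=c['R'],c['t']; o=-R.T@t; r=R.T@np.linalg.inv(c['K'])@np.array([u,v,1.]); return o+r*(h-o[2])/r[2]
def proj(c,X):
    p=c['K']@(c['R']@np.asarray(X,float)+c['t']); return p[:2]/p[2]
E
python3 - <<'E'
from h import *
c=load('top0.npz'); p=c['p'][...,::-1]
a=cv2.resize(p[130:220,170:270],None,fx=5,fy=5,interpolation=cv2.INTER_CUBIC)
b=cv2.resize(p[140:210,300:440],None,fx=5,fy=5,interpolation=cv2.INTER_CUBIC)
im=np.zeros((450+0,0,3),np.uint8)
cv2.imwrite('pics/crop_tab.png',a); cv2.imwrite('pics/crop_crock.png',b)
# bar centreline: brightest rows at various columns, by depth
d=c['d']
pts=[]
for u in list(range(250,480,5)):
    col=d[140:200,u]; z=1.198-0.319
    rows=[v for v in range(150,195) if abs((lambda P:P[2])(c['R'].T@(np.linalg.inv(c['K'])@np.array([u,v,1.])*d[v,u]-c['t']))-.315)<.015]
    if rows: pts.append(plane(c,u,np.mean(rows),.316)[:2])
pts=np.array(pts); k=np.polyfit(pts[:,1],pts[:,0],1); print('bar x=k*y+b',k,len(pts),np.std(pts[:,0]-np.polyval(k,pts[:,1])))
for u,v in((124,164),(520,181)): print('post',plane(c,u,v,.32))
E
```

```text
bar x=k*y+b [0.03749074 0.58109192] 46 0.0004469922874098325
post [0.60177646 0.47502609 0.32      ]
post [ 0.56196593 -0.44286316  0.32      ]
```

View pics/crop_tab.png

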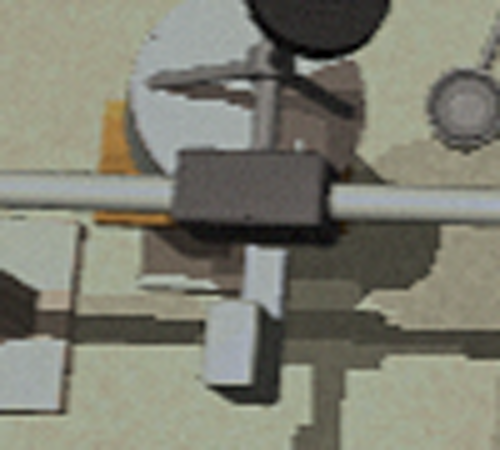

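View pics/crop_crock.png

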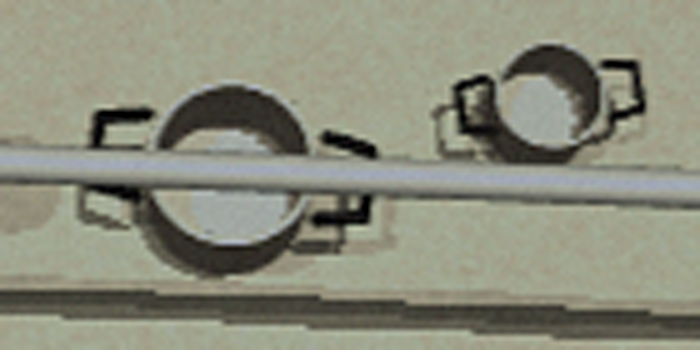

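Run:
```python
from h import *
c=load('top0.npz'); s=load('scene0.npz')
th=-np.arctan(0.03749); X=np.array([np.cos(th),np.sin(th)]); Y=np.array([-np.sin(th),np.cos(th)])
b0=np.array([.58109,0.])
P=lambda u,v,h:plane(c,170+u/5,130+v/5,h)[:2]
Q=lambda u,v,h:plane(c,300+u/5,140+v/5,h)[:2]
# rail origin from posts
m=[(np.array(plane(c,u,v,.32)[:2])-b0)@Y for u,v in((124,164),(520,181))]; print('posts along',m)
O=b0+Y*np.mean(m); print('O',O)
r=lambda p:(((p-O)@X).round(4),((p-O)@Y).round(4))
tab=P(232,343,.34); print('tab',tab,r(tab))
for q in((206,300),(258,300),(206,385),(258,385)): print(r(P(*q,.34)))
t1,t2=P(178,186,.332),P(330,190,.332); print('trolley',r(t1),r(t2),r((t1+t2)/2))
for n,q in dict(L=(152,165),R=(310,165),T=(231,84),B=(231,247),C=(231,165)).items(): print(n,r(Q(*q,.085)),Q(*q,.085))
print('scene crock C', r(plane(s,363,258,.085)[:2]), r(plane(s,343,258,.085)[:2]),r(plane(s,384,258,.085)[:2]))
print('ledge left edge?')
# rim points from depth in top & scene cams: points with z in .075-.095 near crock
for n in(c,s):
    d=n['d']; v,u=np.nonzero(d); Z=d[v,u]; W=(np.linalg.inv(n['K'])@np.stack([u,v,np.ones_like(u)])*Z-n['t'][:,None]).T@n['R']
    C=Q(231,165,.085); k=(np.hypot(*(W[:,:2]-C).T)<.056)&(abs(W[:,2]-.085)<.006); w=W[k]
    A=np.c_[2*w[:,:2],np.ones(len(w))]; sol=np.linalg.lstsq(A,(w[:,:2]**2).sum(1),rcond=None)[0]
    print('rim fit',sol[:2],np.sqrt(sol[2]+sol[0]**2+sol[1]**2),len(w),r(sol[:2]))
    k=(abs(W[:,2]-.34)<.005)&(np.hypot(*(W[:,:2]-tab).T)<.04); w=W[k]; print('tab depth',w.mean(0),len(w),r(w.mean(0)[:2]))
```

```text
posts along [np.float64(0.4754676113360635), np.float64(-0.4432687204199213)]
O [0.58169314 0.01608814]
tab [0.51573698 0.24926954] (np.float64(-0.0746), np.float64(0.2305))
(np.float64(-0.0554), np.float64(0.244))
(np.float64(-0.0545), np.float64(0.2205))
(np.float64(-0.0942), np.float64(0.2405))
(np.float64(-0.0933), np.float64(0.2172))
trolley (np.float64(-0.0007), np.float64(0.264)) (np.float64(0.0001), np.float64(0.1939)) (np.float64(-0.0003), np.float64(0.229))
L (np.float64(0.0613), np.float64(-0.0217)) [ 0.64209734 -0.00790046]
R (np.float64(0.0648), np.float64(-0.1127)) [ 0.64217871 -0.09894763]
T (np.float64(0.1115), np.float64(-0.0657)) [ 0.69062321 -0.05372461]
B (np.float64(0.0146), np.float64(-0.0687)) [ 0.59375084 -0.05315446]
C (np.float64(0.063), np.float64(-0.0672)) [ 0.64213804 -0.05343925]
scene crock C (np.float64(0.0667), np.float64(-0.076)) (np.float64(0.0215), np.float64(-0.0837)) (np.float64(0.1142), np.float64(-0.0679))
ledge left edge?
rim fit [ 0.64531701 -0.05179479] 0.04724607173336968 146 (np.float64(0.0661), np.float64(-0.0655))
tab depth [0.51712784 0.25242887 0.33871001] 174 (np.float64(-0.0734), np.float64(0.2338))
rim fit [ 0.6458492  -0.05478766] 0.04719847354400165 324 (np.float64(0.0668), np.float64(-0.0684))
tab depth [0.51789438 0.24812329 0.33994965] 161 (np.float64(-0.0724), np.float64(0.2295))
```

Tab top is at about (0.516, 0.250) and the trolley at rail y ≈ 0.230. The large crock's rim fit gives a radius of about 47 mm to mid-wall, so a 100 mm outer diameter. It lies at rail (0.066, -0.067), under the pivot line, so it is the one meant. The rail is turned -0.0375 rad. First I raise the arm and go halfway.

Emit:
servo_tool:
  deltas:
    - {"travel":[0,0,-5],"yaw":-3,"hand":1}
    - {"travel":[0,0,-10],"yaw":-6,"hand":1}
    - {"travel":[-2,-1.1,-14],"yaw":-9,"hand":1}
    - {"travel":[-6.2,-3.5,-16],"yaw":-12,"hand":1}
    - {"travel":[-11,-6.2,-16],"yaw":-15,"hand":1}
    - {"travel":[-16,-9,-16],"yaw":-18,"hand":1}
    - {"travel":[-20.5,-11.6,-16],"yaw":-21,"hand":1}
    - {"travel":[-24,-13.6,-16],"yaw":-22.8,"hand":1}

```text
clock: 1.1
eef_pos: [0.4355, 0.3627, 0.5643]
eef_rot: [-179.9, -0.0, 177.8]
ft_force: [-0.2, -0.2, 0.6]
gripper_width: 0.0929
grasp_force: 0.0
```

```bash
cat >> h.py <<'E'
def togo(s,target):
    "world target -> tool-frame shift in cm"
    from scipy.spatial.transform import Rotation as Ro
    return Ro.from_euler('xyz',s['eef_rot'],degrees=True).inv().apply(np.asarray(target)-s['eef_pos'])*100
E
python3 - <<'E'
from h import *
from station import ctrl
s=ctrl.observe(); print(s['clock'],s['eef_pos'],s['eef_rot'],togo(s,[.5155,.250,.489]))
E
```

```text
1.1 [0.43551608 0.36269545 0.56434063] [-1.79920942e+02 -1.39729820e-02  1.77820911e+02] [ -8.42294845 -10.94686797   7.54712112]
```

Emit:
servo_tool:
  deltas:
    - {"travel":[-2.8,-3.6,0],"yaw":0,"hand":1}
    - {"travel":[-5.6,-7.3,0],"yaw":0,"hand":1}
    - {"travel":[-8.4,-10.95,0],"yaw":0,"hand":1}
    - {"travel":[-8.4,-10.95,0],"yaw":0,"hand":1}
    - {"travel":[-8.4,-10.95,2],"yaw":0,"hand":1}
    - {"travel":[-8.4,-10.95,4.5],"yaw":0,"hand":1}
    - {"travel":[-8.4,-10.95,6.5],"yaw":0,"hand":0.2}
    - {"travel":[-8.4,-10.95,7.5],"yaw":0,"hand":0}
  squeeze: 25

```text
clock: 2.1
eef_pos: [0.5133, 0.2534, 0.4883]
eef_rot: [-180.0, -0.2, 178.0]
ft_force: [0.5, -0.8, -0.7]
gripper_width: 0.0773
grasp_force: 0.0
```

Emit:
servo_tool:
  deltas:
    - {"travel":[0,0,0],"yaw":0,"hand":-0.3}
    - {"travel":[0,0,0],"yaw":0,"hand":-0.45}
    - {"travel":[0,0,0],"yaw":0,"hand":-0.6}
    - {"travel":[0,0,0],"yaw":0,"hand":-0.8}
    - {"travel":[0,0,0],"yaw":0,"hand":-1}
    - {"travel":[0,0,0],"yaw":0,"hand":-1}
    - {"travel":[0,0,0],"yaw":0,"hand":-1}
    - {"travel":[0,0,0],"yaw":0,"hand":-1}
  squeeze: 25

```text
clock: 3.1
eef_pos: [0.5141, 0.2522, 0.4899]
eef_rot: [-180.0, 0.0, 177.9]
ft_force: [-0.6, -1.8, 1.5]
gripper_width: 0.0237
grasp_force: 25.0
```

Run:
```python
from h import *
from station import ctrl,viewer
s=ctrl.observe(); print(s['clock'],s['eef_pos'],s['eef_rot'],s['ft_force'],s['gripper_width'])
p,d=viewer.read_camera('top'); np.savez('top1.npz',p=p,d=d,**viewer.camera_params('top'))
q,_=viewer.read_camera('scene')
a=cv2.resize(p[100:250,150:350],None,fx=4,fy=4)[...,::-1]; cv2.imwrite('pics/g_top.png',a)
b=cv2.resize(q[0:200,260:460],None,fx=3,fy=3)[...,::-1]; cv2.imwrite('pics/g_scene.png',b)
```

```text
3.1 [0.51412902 0.25224879 0.48989295] [-1.79966491e+02  1.49116908e-03  1.77866716e+02] [-0.57581883 -1.77529599  1.50190473] 0.02365553001698712
```

View pics/g_scene.png

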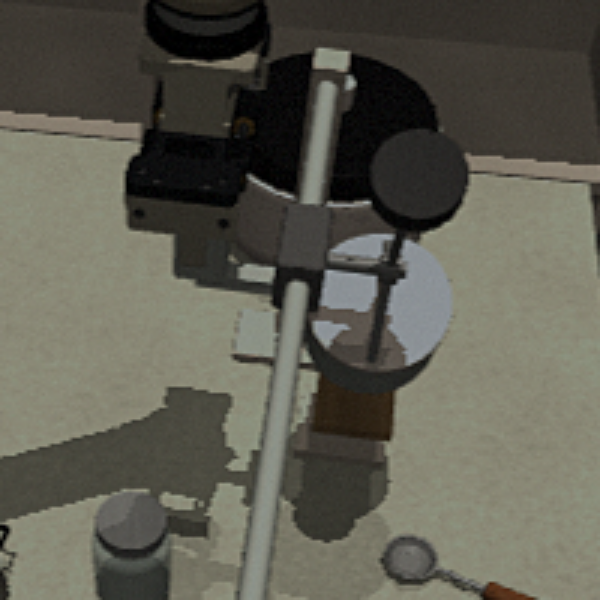

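The crop shows the fingers straddling the tab at (205,250), clear of the weight. Opening is 23.7 mm at 25 N, so it is gripped. Now I pull gently along -y (tool -y) to drag the spout off the ledge.

Emit:
servo_tool:
  deltas:
    - {"travel":[0,-0.4,0],"yaw":0,"hand":-1}
    - {"travel":[0,-1.2,0],"yaw":0,"hand":-1}
    - {"travel":[0,-2.2,0],"yaw":0,"hand":-1}
    - {"travel":[0,-3.2,0],"yaw":0,"hand":-1}
    - {"travel":[0,-4.2,0],"yaw":0,"hand":-1}
    - {"travel":[0,-5.2,0],"yaw":0,"hand":-1}
    - {"travel":[0,-6.2,0],"yaw":0,"hand":-1}
    - {"travel":[0,-7.2,0],"yaw":0,"hand":-1}
  squeeze: 40

```text
clock: 4.2
eef_pos: [0.5114, 0.1799, 0.4899]
eef_rot: [180.0, 0.0, 177.9]
ft_force: [0.5, 1.7, 1.6]
gripper_width: 0.0236
grasp_force: 40.0
```

Emit:
servo_tool:
  deltas:
    - {"travel":[0,-1,0],"yaw":0,"hand":-1}
    - {"travel":[0,-2,0],"yaw":0,"hand":-1}
    - {"travel":[0,-3,0],"yaw":0,"hand":-1}
    - {"travel":[0,-4,0],"yaw":0,"hand":-1}
    - {"travel":[0,-4.8,0],"yaw":0,"hand":-1}
    - {"travel":[0,-5.4,0],"yaw":0,"hand":-1}
    - {"travel":[0,-5.8,0],"yaw":0,"hand":-1}
    - {"travel":[0,-6,0],"yaw":0,"hand":-1}

```text
clock: 5.2
eef_pos: [0.5092, 0.1205, 0.4898]
eef_rot: [180.0, -0.0, 177.9]
ft_force: [0.3, 0.7, 4.1]
gripper_width: 0.024
grasp_force: 40.0
```

Run:
```python
from h import *
from station import ctrl,viewer
P=[];T=[];S=[]
for i in range(44):
    s=ctrl.observe(); p,d=viewer.read_camera('top'); P.append(p);T.append(s['clock']);S.append(s['eef_pos']); D=d
print(T[0],T[-1],S[0],S[-1],s['ft_force'])
np.savez('seq1.npz',P=np.array(P),T=T,S=S,D=D)
a=np.vstack([np.hstack([cv2.resize(P[i][60:210,200:400],None,fx=1.9,fy=1.9) for i in r]) for r in((0,12),(20,30))])
cv2.imwrite('pics/seq1.png',a[...,::-1]); print(a.shape)
```

```text
5.2 7.35 [0.50918033 0.12051393 0.48983013] [0.50919738 0.12040422 0.48985254] [-1.22376643 -0.73631257  5.41874196]
(570, 760, 3)
```

View pics/seq1.png

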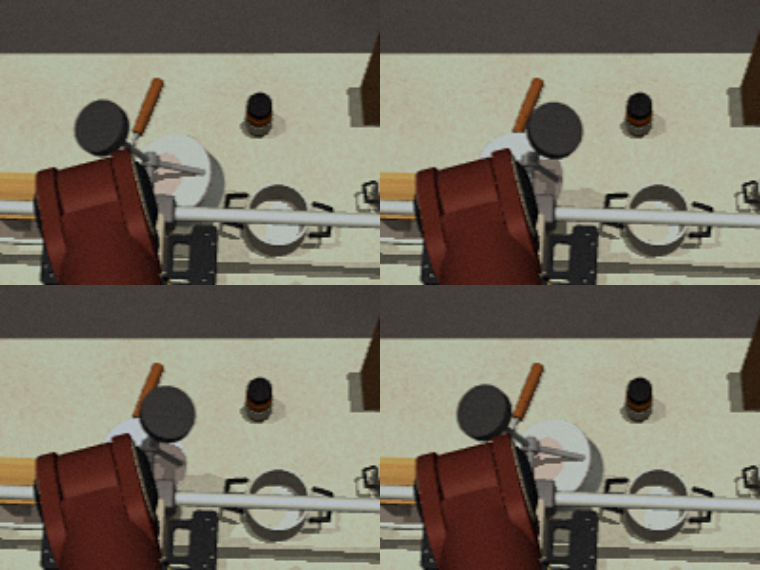

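The frames show the disc at about (253,127) at one extreme and (290,128) at the other, so the hopper hangs free. I'll track the disc and fit the swing.

```bash
cat >> h.py <<'E'
from scipy.optimize import brentq, curve_fit, lsq_linear
TH=-np.arctan(0.03749); RX=np.array([np.cos(TH),np.sin(TH)]); RY=np.array([-np.sin(TH),np.cos(TH)]); O=np.array([.58169,.01609])
def trol(pos): return (np.asarray(pos)[:2]-O)@RY
def wpt(y,th,r=.129):
    b=O+.065*RX+(y-r*np.sin(th))*RY; return [b[0],b[1],.31+r*np.cos(th)]
def angle(c,p,y):
    "swing angle from the dark disc in the top picture; y = trolley position"
    u0,v0=proj(c,wpt(y,0)); a,b=int(u0)-55,int(v0)-30
    m=(p[b:b+60,a:a+110].max(2)<75).astype(np.uint8)
    m=cv2.morphologyEx(m,cv2.MORPH_OPEN,np.ones((9,9),np.uint8))
    n,l,st,ce=cv2.connectedComponentsWithStats(m)
    k=[i for i in range(1,n) if 300<st[i,4]<1100]
    if not k: return np.nan
    i=min(k,key=lambda i:abs(ce[i,1]-30)); u=ce[i,0]+a
    f=lambda th:proj(c,wpt(y,th,.125))[0]-u
    return brentq(f,-.9,.9)
def sw(t,A,B,w,o): return A*np.cos(w*t)+B*np.sin(w*t)+o
def fit(T,th,w0=3.7,t0=None):
    T=np.array(T);th=np.array(th); g=~np.isnan(th); t0=T[-1] if t0 is None else t0
    best=min((curve_fit(sw,T[g]-t0,th[g],p0=[.1,.1,w,0],maxfev=5000) for w in(3.1,3.7,4.4)),key=lambda r:np.std(sw(T[g]-t0,*r[0])-th[g]))[0]
    return best,np.std(sw(T[g]-t0,*best)-th[g])
E
python3 - <<'E'
from h import *
c=load('top0.npz'); q=np.load('seq1.npz'); th=[angle(c,p,trol(s)) for p,s in zip(q['P'],q['S'])]
print(trol(q['S'][-1]),np.round(th,3)); print(fit(q['T'],th))
E
```

```text
0.1015251510305396 [-0.327 -0.286 -0.232 -0.186 -0.126 -0.07  -0.002  0.062  0.126  0.184
  0.237  0.285  0.322  0.353  0.37   0.378  0.376  0.36   0.331  0.3
  0.256  0.207  0.15   0.09   0.024 -0.042 -0.101 -0.16  -0.212 -0.256
 -0.298 -0.332 -0.352 -0.361 -0.361 -0.35  -0.328 -0.294 -0.252 -0.199
 -0.149 -0.094 -0.032  0.031]
(array([0.03037717, 0.36927349, 3.45206412, 0.00608047]), np.float64(0.003202180954394642))
```

```bash
cat >> h.py <<'E'
from scipy.optimize import minimize
def plan(A,B,w,x0,xt,n,dt=.125):
    "theta=A cos wt+B sin wt at t=0; n row positions that stop the swing at xt (last row a hold)"
    tk=np.arange(n+1)*dt; T=tk[-1]; G=w*w/9.81
    def dv(x): v=np.diff(np.r_[x0,x])/dt; return np.diff(np.r_[0,v,0])
    def theta(x,t):
        d=dv(x); h=np.clip(t[:,None]-tk[None],0,None); return A*np.cos(w*t)+B*np.sin(w*t)-G/w*np.sin(w*h)@d
    def dth(x): d=dv(x); return -A*w*np.sin(w*T)+B*w*np.cos(w*T)-G*np.cos(w*(T-tk))@d
    cons=[dict(type='eq',fun=lambda x:[theta(x,np.array([T]))[0]*10,dth(x)*3,(x[-1]-xt)*10,(x[-2]-xt)*10])]
    r=minimize(lambda x:(dv(x)**2).sum()*10,np.linspace(x0,xt,n),constraints=cons,method='SLSQP',options=dict(maxiter=300))
    t=np.linspace(0,T,200); return r.x,abs(theta(r.x,t)).max(),abs(np.diff(np.r_[x0,r.x])).max()/dt,abs(dv(r.x)).max()/dt
E
python3 - <<'E'
from h import *
from station import ctrl
c=load('top0.npz'); q=np.load('seq1.npz'); T=q['T']; th=[angle(c,p,trol(s)) for p,s in zip(q['P'],q['S'])]
now=ctrl.observe()['clock']; (A,B,w,o),_=fit(T,th,t0=now); print(now,A,B,w)
x0=trol(q['S'][-1])
for n in(8,16):
  R=[]
  for k in range(0,37):
    d=k*.05; A1=A*np.cos(w*d)+B*np.sin(w*d); B1=-A*np.sin(w*d)+B*np.cos(w*d)
    x,m,v,a=plan(A1,B1,w,x0,-.067,n); R.append((a,k,m,v,x))
  for r in sorted(R,key=lambda r:r[0])[:3]: print(n,'delay',r[1],'acc %.2f th %.2f v %.2f'%(r[0],r[2],r[3]),((r[4]-x0)*100).round(2))
E
```

```text
7.4 0.09334757744827876 0.3585692556169738 3.452064116949261
8 delay 11 acc 4.12 th 0.31 v 0.73 [  6.44  11.87  12.26   6.95  -2.05 -11.18 -16.85 -16.85]
8 delay 23 acc 4.35 th 0.33 v 0.74 [ -5.13 -14.01 -23.26 -29.1  -29.11 -23.65 -16.85 -16.85]
8 delay 12 acc 5.49 th 0.27 v 0.84 [  8.58  14.06  11.87   3.24  -7.26 -14.69 -16.85 -16.85]
16 delay 15 acc 1.07 th 0.25 v 0.42 [ -1.53  -4.61  -8.94 -14.03 -19.24 -23.89 -27.39 -29.35 -29.65 -28.42
 -26.06 -23.13 -20.27 -18.05 -16.85 -16.85]
16 delay 0 acc 1.07 th 0.30 v 0.41 [  1.49   4.09   7.21  10.15  12.25  12.97  12.02   9.39   5.37   0.45
  -4.71  -9.46 -13.24 -15.73 -16.85 -16.85]
16 delay 36 acc 1.07 th 0.30 v 0.42 [  1.35   3.79   6.79   9.74  11.97  12.94  12.3    9.99   6.2    1.4
  -3.79  -8.71 -12.76 -15.53 -16.85 -16.85]
```

Run:
```python
from h import *
from station import ctrl,viewer
c=load('top0.npz'); q=np.load('seq1.npz'); T=list(q['T']); th=[angle(c,p,trol(s)) for p,s in zip(q['P'],q['S'])]
for i in range(15):
    s=ctrl.observe(); p,_=viewer.read_camera('top'); T.append(s['clock']); th.append(angle(c,p,trol(s['eef_pos'])))
s=ctrl.observe(); now=s['clock']; x0=trol(s['eef_pos'])
(A,B,w,o),e=fit(T,th,t0=now); print(now,A,B,w,o,e,x0)
x,m,v,a=plan(A,B,w,x0,-.067,16); print(m,v,a,((x-x0)*100).round(2),((x[8:]-x[7])*100).round(2))
```

```text
8.15 0.10911611917927613 -0.3512962398769686 3.4503447690780797 0.004448537163595256 0.0041579744488116676 0.10151321337490284
0.24467988513552447 0.4144527817989075 1.06174145703757 [ -1.52  -4.56  -8.85 -13.91 -19.09 -23.73 -27.23 -29.21 -29.53 -28.33
 -26.   -23.11 -20.26 -18.04 -16.85 -16.85] [-0.32  0.88  3.2   6.1   8.94 11.16 12.36 12.36]
```

Emit:
servo_tool:
  deltas:
    - {"travel":[0,-1.5,0],"yaw":0,"hand":-1}
    - {"travel":[0,-4.6,0],"yaw":0,"hand":-1}
    - {"travel":[0,-8.9,0],"yaw":0,"hand":-1}
    - {"travel":[0,-13.9,0],"yaw":0,"hand":-1}
    - {"travel":[0,-19.1,0],"yaw":0,"hand":-1}
    - {"travel":[0,-23.7,0],"yaw":0,"hand":-1}
    - {"travel":[0,-27.2,0],"yaw":0,"hand":-1}
    - {"travel":[0,-29.2,0],"yaw":0,"hand":-1}

```text
clock: 9.15
eef_pos: [0.498, -0.1737, 0.4898]
eef_rot: [-180.0, 0.0, 177.7]
ft_force: [0.4, 3.5, 5.0]
gripper_width: 0.0238
grasp_force: 40.0
```

Emit:
servo_tool:
  deltas:
    - {"travel":[0,-0.3,0],"yaw":0,"hand":-1}
    - {"travel":[0,0.9,0],"yaw":0,"hand":-1}
    - {"travel":[0,3.2,0],"yaw":0,"hand":-1}
    - {"travel":[0,6.1,0],"yaw":0,"hand":-1}
    - {"travel":[0,8.9,0],"yaw":0,"hand":-1}
    - {"travel":[0,11.2,0],"yaw":0,"hand":-1}
    - {"travel":[0,12.4,0],"yaw":0,"hand":-1}
    - {"travel":[0,12.4,0],"yaw":0,"hand":-1}

```text
clock: 10.15
eef_pos: [0.503, -0.0454, 0.4898]
eef_rot: [179.9, -0.0, 178.1]
ft_force: [-0.7, 1.1, 4.7]
gripper_width: 0.0237
grasp_force: 40.0
```

Run:
```python
from h import *
from station import ctrl,viewer
c=load('top0.npz'); T=[];th=[]
for i in range(36):
    s=ctrl.observe(); p,d=viewer.read_camera('top'); T.append(s['clock']); th.append(angle(c,p,trol(s['eef_pos'])))
np.savez('seq2.npz',T=T,th=th,p=p,d=d)
s=ctrl.observe(); now=s['clock']; x0=trol(s['eef_pos'])
print(now,x0,s['eef_pos'],s['eef_rot'],s['gripper_width'],np.round(th,3))
f=lambda t,A,B,o:sw(t,A,B,3.45,o); r,_=curve_fit(f,np.array(T)-now,th); print(r,np.std(f(np.array(T)-now,*r)-th))
x,m,v,a=plan(r[0],r[1],3.45,x0,-.067,8); print(m,v,a,((x-x0)*100).round(2))
cv2.imwrite('pics/after.png',cv2.resize(p[80:230,230:430],None,fx=4,fy=4)[...,::-1])
```

```text
11.95 -0.0668289226713079 [ 0.50290197 -0.04783211  0.48983142] [ 1.79982179e+02 -1.93591071e-02  1.77850418e+02] 0.023658723312477693 [-0.076 -0.078 -0.075 -0.068 -0.068 -0.067 -0.066 -0.065 -0.06  -0.06
 -0.059 -0.058 -0.058 -0.059 -0.059 -0.059 -0.06  -0.062 -0.066 -0.066
 -0.068 -0.069 -0.07  -0.074 -0.073 -0.078 -0.079 -0.08  -0.083 -0.082
 -0.084 -0.084 -0.076 -0.08  -0.082 -0.079]
[-0.00711831  0.00966734 -0.07037759] 0.0016139872728604325
0.012908995037001242 0.05222818414422481 0.4178254731537985 [-0.65 -0.99 -0.74 -0.15  0.33  0.34 -0.02 -0.02]
```

View pics/after.png

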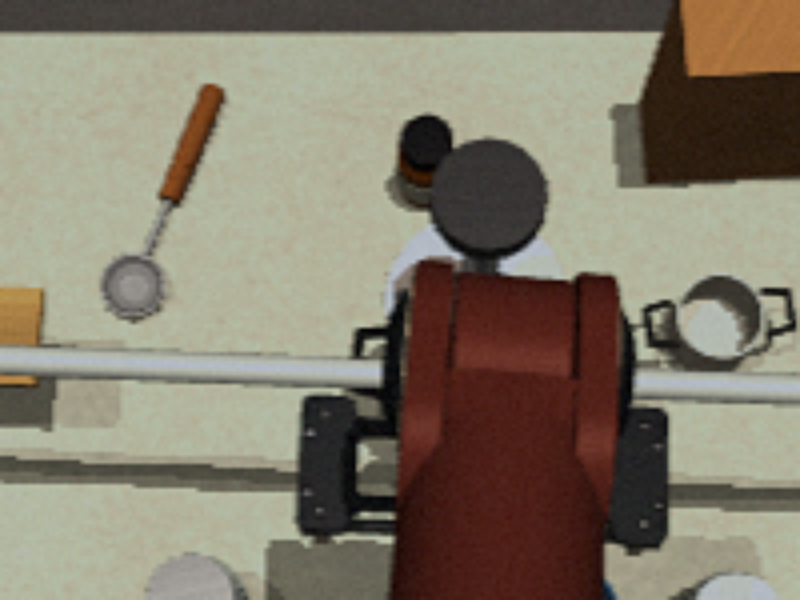

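The disc is at about (352.5,129.3) and the bottle at (337,113) merges with it in my mask, so the -0.07 offset is an artefact. The swing is only ±0.012 rad. I'll check the disc's position against the plumb prediction and hold.

Emit:
servo_tool:
  deltas:
    - {"travel":[0,0,0],"yaw":0,"hand":-1}
    - {"travel":[0,0,0],"yaw":0,"hand":-1}
    - {"travel":[0,0,0],"yaw":0,"hand":-1}
    - {"travel":[0,0,0],"yaw":0,"hand":-1}
    - {"travel":[0,0,0],"yaw":0,"hand":-1}
    - {"travel":[0,0,0],"yaw":0,"hand":-1}
    - {"travel":[0,0,0],"yaw":0,"hand":-1}
    - {"travel":[0,0,0],"yaw":0,"hand":-1}

```text
clock: 12.95
eef_pos: [0.5029, -0.0479, 0.4898]
eef_rot: [180.0, -0.0, 177.8]
ft_force: [-0.4, 1.3, 4.8]
gripper_width: 0.0235
grasp_force: 40.0
```

Run:
```python
from h import *
from station import viewer,ctrl
c=load('top0.npz'); print('disc pred',proj(c,wpt(-.0668,0,.129)))
d=np.load('seq2.npz')['d']
def stat(n,d):
    v,u=np.nonzero(d); W=(np.linalg.inv(n['K'])@np.stack([u,v,np.ones_like(u)])*d[v,u]-n['t'][:,None]).T@n['R']
    r=np.c_[(W[:,:2]-O)@RX,(W[:,:2]-O)@RY,W[:,2]]
    for nm,lo,hi,zr in(('disc',.03,.1,(.42,.46)),('lid',.075,.13,(.235,.265))):
        k=(r[:,0]>lo)&(r[:,0]<hi)&(abs(r[:,1]+.067)<.075)&(r[:,2]>zr[0])&(r[:,2]<zr[1]); w=r[k]
        if k.sum(): print(nm,k.sum(),w.mean(0).round(4),w.min(0).round(3),w.max(0).round(3))
stat(c,d)
s=load('scene0.npz'); p,ds=viewer.read_camera('scene'); stat(s,ds); print(ctrl.observe()['clock'])
```

```text
disc pred [352.93826596 128.56941001]
disc 712 [ 0.0641 -0.0636  0.4367] [ 0.036 -0.094  0.422] [ 0.096 -0.034  0.442]
lid 243 [ 0.0934 -0.0634  0.2525] [ 0.075 -0.12   0.248] [ 0.113 -0.009  0.258]
disc 1329 [ 0.0664 -0.0732  0.4379] [ 0.036 -0.099  0.421] [ 0.097 -0.038  0.442]
lid 1021 [ 0.0969 -0.074   0.2541] [ 0.075 -0.123  0.235] [ 0.124 -0.013  0.257]
13.0
```

Pivot and crock agree to within a few millimetres. I hold another second and a bit, then open and lift straight up.

Emit:
servo_tool:
  deltas:
    - {"travel":[0,0,0],"yaw":0,"hand":-1}
    - {"travel":[0,0,0],"yaw":0,"hand":-1}
    - {"travel":[0,0,0],"yaw":0,"hand":-1}
    - {"travel":[0,0,0],"yaw":0,"hand":-1}
    - {"travel":[0,0,0],"yaw":0,"hand":-1}
    - {"travel":[0,0,0],"yaw":0,"hand":-1}
    - {"travel":[0,0,0],"yaw":0,"hand":-1}
    - {"travel":[0,0,0],"yaw":0,"hand":-1}
  squeeze: 10

```text
clock: 14.0
eef_pos: [0.5029, -0.0479, 0.4898]
eef_rot: [180.0, -0.0, 177.8]
ft_force: [-0.7, 1.1, 6.1]
gripper_width: 0.0239
grasp_force: 10.0
```

Emit:
servo_tool:
  deltas:
    - {"travel":[0,0,0],"yaw":0,"hand":-0.4}
    - {"travel":[0,0,0],"yaw":0,"hand":-0.3}
    - {"travel":[0,0,0],"yaw":0,"hand":-0.1}
    - {"travel":[0,0,0],"yaw":0,"hand":0}
    - {"travel":[0,0,0],"yaw":0,"hand":0.1}
    - {"travel":[0,0,0],"yaw":0,"hand":0.2}
    - {"travel":[0,0,0],"yaw":0,"hand":0.2}
    - {"travel":[0,0,0],"yaw":0,"hand":0.2}

```text
clock: 15.0
eef_pos: [0.503, -0.0472, 0.4898]
eef_rot: [-180.0, 0.0, 177.9]
ft_force: [-0.3, -0.2, -0.1]
gripper_width: 0.0557
grasp_force: 0.0
```

Emit:
servo_tool:
  deltas:
    - {"travel":[0,0,-0.5],"yaw":0,"hand":0.2}
    - {"travel":[0,0,-1.5],"yaw":0,"hand":0.2}
    - {"travel":[0,0,-3],"yaw":0,"hand":0.2}
    - {"travel":[0,0,-4.5],"yaw":0,"hand":0.2}
    - {"travel":[0,0,-6],"yaw":0,"hand":0.2}
    - {"travel":[3,0,-7],"yaw":0,"hand":0.2}
    - {"travel":[5,0,-7],"yaw":0,"hand":0.2}
    - {"travel":[5,0,-7],"yaw":0,"hand":0.2}

```text
clock: 16.0
eef_pos: [0.4522, -0.0455, 0.561]
eef_rot: [180.0, 0.1, 177.9]
ft_force: [-0.3, -0.6, -0.7]
gripper_width: 0.0557
grasp_force: 0.0
```

Run:
```python
from h import *
from station import ctrl,viewer
c=load('top0.npz'); th=[]
for i in range(30):
    p,d=viewer.read_camera('top'); th.append(angle(c,p,-.067))
s=ctrl.observe(); print(s['clock'],s['eef_pos'],s['gripper_width'],np.round(th,3))
cv2.imwrite('pics/end.png',cv2.resize(p[80:230,230:430],None,fx=4,fy=4)[...,::-1])
```

```text
17.5 [ 0.45307594 -0.04538438  0.55975369] 0.05586185863619975 [-0.062 -0.061 -0.06  -0.061 -0.06  -0.06  -0.061 -0.062 -0.063 -0.066
 -0.067 -0.063 -0.068 -0.071 -0.072 -0.08  -0.082 -0.082 -0.081 -0.081
 -0.076 -0.082 -0.085 -0.083 -0.075 -0.083 -0.083 -0.08  -0.074 -0.075]
```

View pics/end.png

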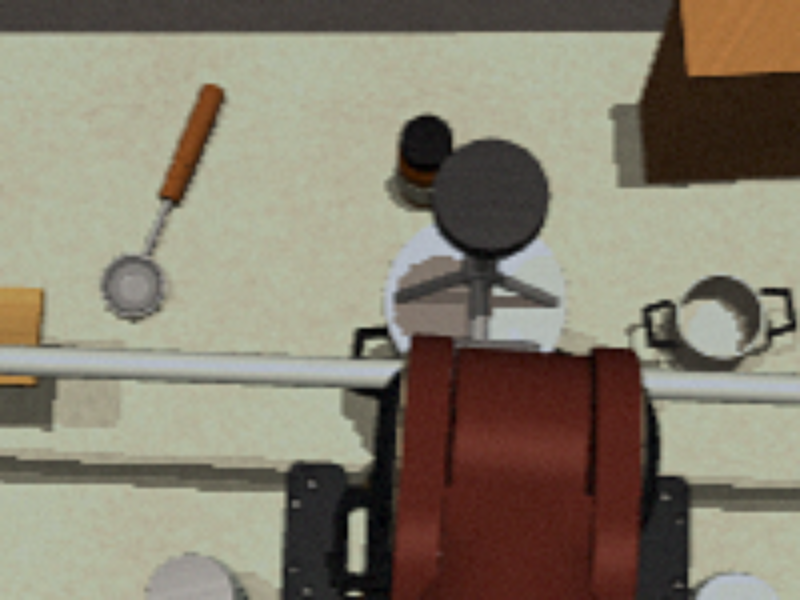

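The final picture shows the weight at (491,197), unmoved, the hopper plumb and the hand clear of the tab. The swing is within about ±0.012 rad, so I hand in.

```bash
python3 -c "
from station import job
print(job.job_done())"
```

```text
the job is handed in; nothing more can be done
None
```

I drew the hopper off the ledge, calmed it by moving only the trolley, and let go with the spout over the crock's centre to within a few millimetres by my measurements; swing was about ±0.012 rad, and I handed in at 17.5 s (verdict not shown).

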